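# Close up the tool rest of a bench grinder

## Task

The tool rest in front of the bench grinder's pink wheel has been left too far out. Its clamp is only nipped, so the rest slides stiffly: nudge it gently in towards the wheel until a gap of about 3 mm is left between the rest's edge and the wheel (6 mm at the most), never letting it touch the wheel. Leave the other things lying on the bench where they are.

Things in the scene. Friction and masses are not known exactly. Their poses are not given: they have to be found in the camera images.
- grinder: Bench grinder fixed to the bench, blue-grey, 360 mm long over its two guards, 235 mm high, a pink and a grey wheel. Origin: on the bench under the middle of the motor; x points from its front (switches, rests) to its back, y along the shaft to the grey wheel, z up. Shaft 130 mm up; motor of radius 66 mm about it, y = -99 to 99 mm. Pink wheel centred at y = -145 mm.
- tool_rest (a joint): How far the pink wheel's tool rest is slid in from fully out, m, along the grinder's +x. 0: 40 mm between rest and wheel; 0.040: touching it; gap = 0.040 - value. Starts between 0 and 0.022. Held by friction alone: about 9 N moves it either way; no spring, it stays where left.
- rest_edge (a point): Middle of the rest's inner edge, which faces the wheel, 127 mm above the bench. The rest is bare steel: flat table 45 mm deep (grinder x), 60 mm wide (grinder y), 6 mm thick, top 130 mm up, outer edge turned down as a lip. A slotted strip 5 mm thick hangs along its motor side (grinder y = -117 to -112 mm, 94 to 124 mm up) and runs back beside the guard.
- rest_front (a point): Middle of the outer face of the rest's turned-down front lip, 45 mm from the inner edge, 112 mm above the bench. The lip is 60 mm wide, 6 mm thick, 36 mm high (94 to 130 mm up): the place to push, towards the grinder's +x. The space before it is free but for low things on the bench (under 60 mm high).
- wheel_face (a point): Point of the pink wheel's rim (150 mm diameter, 26 mm thick) nearest the rest's inner edge, 127 mm up, fixed to the grinder. From rest_edge to here is the gap. The wheel's guard is open here; its upper lip and spark plate, 190 to 235 mm up, stay at least 15 mm behind this point.
- chisel_center (a point): Bystander: cold chisel, 180 mm long, 21 mm thick, lying in front of the rest; middle of it.
- pot_center (a point): Bystander: open steel cooling pot, no handles, 84 mm diameter, 58 mm high, standing before the grinder's motor; middle of it, half-way up.
- hammer_center (a point): Bystander: ball-peen hammer, 310 mm long, 32 mm high, lying; a point on the handle 100 mm from the head.
- wrench_center (a point): Bystander: wrench, 190 mm long, lying; near its middle.
- angle_center (a point): Bystander: offcut of dark angle iron, 140 x 50 x 50 mm, lying on the open bench; its middle.
- tin_center (a point): Bystander: blue tin, 68 mm diameter, 100 mm high, behind the grinder; its middle.
- blank_center (a point): Bystander: flat steel blank, 120 x 40 x 12 mm, lying behind the grinder; its middle.

How it is judged:
By the outcome, as a careful person would: the job done as asked, in the order asked, and still so for the second after the job is handed in, with the robot touching nothing.
It also fails if it takes over 42 s, if anything falls off the work surface, if the arm or the gripper's body presses on something with over 40 N, if the wrist force passes 120 N, or if a joint passes its speed limit or range.

## Robot

A 6-joint arm with a two-finger parallel gripper is mounted at the origin on the work surface. World frame = base frame: x ahead of the robot, y to its left, z up, the work surface at z = 0. Lengths are in mm, angles in degrees, forces in N, time in s.
With the tool pointing down it reaches from about 300 to 850 mm from the base axis. Payload 4.2 kg.
Tool frame: the origin (TCP) lies at the centre of the arm's flange, where the gripper is bolted on; the fingertips stand 191 mm ahead of it and the grasp point (between the pads) lies 172 mm ahead of it; z points along the fingers, y is the direction in which the jaws open and shut (so a half turn about z gives the same grasp; the last joint's range is limited). The gripper opens to 91 mm and grips with 3 to 60 N. Pads are 32 mm wide; open, the fingers measure 118 mm over their backs; the gripper's body (76 mm by 178 mm) begins 60 mm behind the grasp point.
Start: joints at [-1.146, 18.312, 89.639, -0, 72.044, -1.146], TCP at [574.998, 0.001, 404.776] pointing down, gripper open.
Joint ranges: [-177.97, 177.97], [-48.28, 115.42], [12.27, 149.76], [-77.06, 257.06], [2.81, 150.46], [-146.56, 146.56]. Speed limits (degrees/s): [147.25, 147.25, 180, 180, 180, 180].

## Interface

Orientations are given as [roll, pitch, yaw] about the fixed x, y, z axes, in that order (R = Rz(yaw) Ry(pitch) Rx(roll)).
In Python, from workcell import status, vision, ticket gives the robot as it stands.
- The arm moves only by the shell command python3 -m jog 'ROWS' [FORCE]. ROWS is JSON, a list of rows, each a list of 7 numbers: the finger opening in m, from 0 to 0.0912, then the shift along the tool's x, y, z in m, then the turn, a rotation vector about the tool's x, y, z in rad. A call has 1 to 12 rows; each row shifts and turns the commanded pose from where the row before left it, along the tool's axes as they then stand; what a row does not reach is not made up. A row lasts 1/8 s, in which the tool goes at most 62.5 mm and 10.7 degrees, less where a joint would pass 70% of its speed; a pose out of reach is approached as far as the arm can. A call with a gripper value outside its range is refused whole. The fingers move at their own pace and stop on an object; FORCE is the grip in N (left out, the last holds). Time passes only in rows, so rows that do not move let the fingers close. It gives the time, the measured TCP pose, the force and the opening at its end, in the units of the state.
- status.state(): the state, without advancing time (a new reading comes with each control period).
- vision.grab_frame(name): name is "scene" or "side" or "wrist"; returns a dict with "color" (420x560x3 uint8, blue, green, red), "depth" (420x560 float32, mm along the optical axis (not along the pixel's ray), 0 where there is no reading), "fov_y" (degrees; the focal length in pixels is half the picture's height over the tangent of half this angle, whatever the lens; pixels are square), "cx", "cy" (the principal point, pixels), "pose" (4x4, takes a point from camera to world coordinates). Camera axes: x right, y down, z forward; pixel columns grow to the right and rows downward; lengths in mm; the calibration is good to about 2 mm. The wrist camera is an equidistant fisheye: a pixel r from the principal point sees the ray r / f radians off the axis. A picture is of the moment at which its call begins.
- ticket.job_done(): hands the job in, once; it reports no verdict.
Trained networks look in the newest picture that a camera, given by its name, has taken for a name from the list of things; names that differ only in an ending like _2 or _b are one class to them, and where a whole thing is asked for, a point or a joint stands for the part that bears it (a point fixed in the world has none). Each returns a list of dicts, best first, with "p" (0 to 1); they miss things now and then, are a little off and sometimes report something else, mostly with a low value. They report only what shows in the picture. A call takes as long as a camera call.
- vision.find_in(camera, label): "location" ([x, y, z] in mm, in world coordinates, good to about 4 mm: the middle of the surface that is visible of it).
- vision.silhouettes(camera, label): "pixels" (420x560 bool, what is visible of it).
The state is a dict: "time_s": time; "qpos": joint angles; "qvel": joint speeds; "effort": joint torques, N m; "ee_pos": TCP position; "ee_rot": TCP orientation; "force": force on the tool from outside, world axes, zero at the start; "torque": the same for the moment, N m; "gripper_width": finger opening in mm.
Only numpy, scipy, OpenCV 4.12 (cv2) and the standard library are available. Lean on these libraries where they do the work, as an engineer would, in place of code of your own. Each camera call takes 0.05 s, during which the arm holds its last target.

## Working session

There is one attempt and no reset: what is moved stays moved. The work goes in short steps, Python scripts to look and compute and a shell command to move; the robot and the scene stay as the last step left them, time stands still between calls to the robot, and variables do not carry over. Pictures are saved under pics/ and viewed, and the job is handed in when it is done.

```bash
mkdir -p pics; python3 - <<'E'
from workcell import status, vision
import cv2
for n in ("scene","side","wrist"):
    f=vision.grab_frame(n); cv2.imwrite(f"pics/{n}0.png",f["color"])
    print(n,f["fov_y"],f["cx"],f["cy"],f["pose"].round(3).tolist() if hasattr(f["pose"],'round') else f["pose"])
    for l in ("grinder","tool_rest","rest_edge","rest_front","wheel_face","chisel_center","pot_center","hammer_center","wrench_center"):
        r=vision.find_in(n,l); print(l,[(round(d["p"],2),[round(float(v)) for v in d["location"]]) for d in r[:2]])
print(status.state())
E
```

```text
scene 51.11386682952791 274.8489455507477 208.48773948339257 [[0.096, 0.63, -0.77, 1366.725], [0.995, -0.073, 0.065, -12.818], [-0.015, -0.773, -0.634, 789.57], [0.0, 0.0, 0.0, 1.0]]
grinder [(0.73, [550, 148, 172])]
tool_rest [(0.61, [585, 42, 131])]
rest_edge [(0.97, [585, 44, 126])]
rest_front [(0.77, [583, 46, 131])]
wheel_face [(0.63, [553, 147, 171])]
chisel_center [(0.61, [589, -365, 8]), (0.58, [624, -116, 17])]
pot_center [(0.21, [549, 147, 171])]
hammer_center [(0.55, [466, -317, 23])]
wrench_center [(0.59, [591, -366, 7]), (0.58, [742, -266, 10])]
side 44.00251573853848 278.0443723273563 212.22963419358805 [[0.998, -0.051, 0.035, 474.298], [-0.058, -0.597, 0.8, -1189.325], [-0.02, -0.801, -0.599, 1032.859], [0.0, 0.0, 0.0, 1.0]]
grinder [(0.78, [415, 103, 133])]
tool_rest [(0.66, [584, 26, 124])]
rest_edge [(0.78, [581, 26, 126])]
rest_front [(0.89, [579, 23, 127])]
wheel_face [(0.75, [414, 106, 133]), (0.19, [479, 502, 10])]
chisel_center [(0.85, [607, -126, 18])]
pot_center [(0.83, [419, -1, 37]), (0.37, [582, 23, 125])]
hammer_center [(0.83, [374, -335, 24]), (0.44, [42
[... 523 characters left out ...]
 [(0.51, [461, -248, 21])]
wrench_center []
{'time_s': 1.5, 'qpos': array([-1.14729709e+00,  1.83109161e+01,  8.96395582e+01, -1.09767850e-03,
        7.20419698e+01, -1.14512478e+00]), 'qvel': array([ 0.02481652,  0.02579333,  0.0278961 ,  0.04390441, -0.04316164,
       -0.10421085]), 'effort': array([ 1.10996684e-04, -4.12345183e+01, -2.32227248e+01,  7.28154648e-02,
        3.77554866e-02,  9.46640846e-07]), 'ee_pos': array([ 5.74997138e+02, -1.56807202e-02,  4.04782008e+02]), 'ee_rot': array([1.79992467e+02, 1.19504016e-03, 8.99981660e+01]), 'force': array([ 0.64622373, -0.09687903,  0.68334561]), 'torque': array([0.04048042, 0.02003126, 0.00690557]), 'gripper_width': 91.23970949333356}
```

View pics/scene0.png

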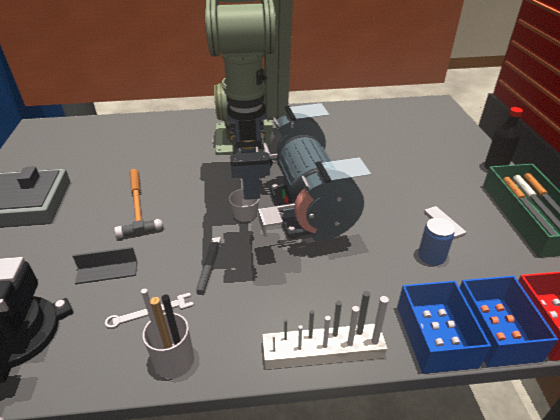

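View pics/side0.png

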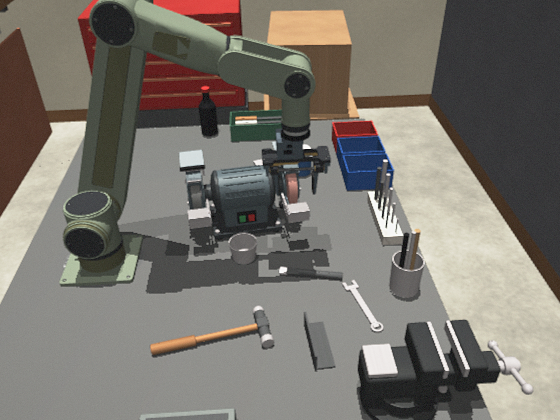

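View pics/wrist0.png

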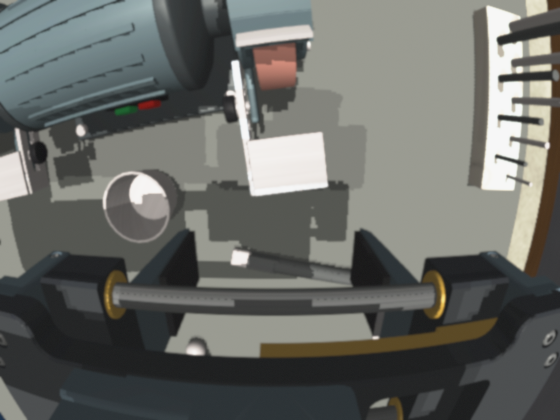

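The wrist picture shows the rest table at (248-328, 133-195), strip up to (240,65), pink wheel at (275,65), and chisel at (235-350, 250-285). Now measuring it from depth.

```bash
cat > h.py <<'E'
from workcell import status, vision
import cv2, numpy as np
def cloud(n):
    f=vision.grab_frame(n); d=f["depth"]; H,W=d.shape
    fl=H/2/np.tan(np.radians(f["fov_y"]/2))
    u,v=np.meshgrid(np.arange(W),np.arange(H)); x=(u-f["cx"])/fl; y=(v-f["cy"])/fl
    if n=="wrist":
        r=np.hypot(x,y)+1e-9; s=np.tan(r)/r; x=x*s;y=y*s
    P=np.stack([x*d,y*d,d],-1)@f["pose"][:3,:3].T+f["pose"][:3,3]
    P[d<=0]=np.nan
    return f,P
E
python3 - <<'E'
from h import *
for n in ("wrist","scene","side"):
    f,P=cloud(n); c=f["color"].astype(int)
    b,g,r=c[...,0],c[...,1],c[...,2]
    box=(abs(P[...,0]-580)<70)&(abs(P[...,1]-45)<70)
    top=box&(P[...,2]>122)&(P[...,2]<138)
    q=P[top]; print(n,len(q),"z",np.nanmedian(q[:,2]))
    rect=cv2.minAreaRect(q[:,:2].astype(np.float32)); print(rect, cv2.boxPoints(rect).round(1).tolist())
    m=(r-g>35)&(r-b>25)&(abs(P[...,0]-560)<80)&(P[...,1]>50)&(P[...,1]<230)&(P[...,2]>60)
    w=P[m]; print("pink",len(w)); 
    if len(w)>10: print(np.percentile(w,[2,50,98],axis=0).round(1).tolist())
    np.save(f"{n}_w.npy",w); np.save(f"{n}_t.npy",q)
    m2=(P[...,0]>300)&(P[...,0]<700)&(P[...,2]>100)&(P[...,2]<240)&(P[...,1]>20)&(P[...,1]<260)
    np.save(f"{n}_g.npy",P[m2])
    big=cv2.resize(f["color"][0:230,0:400] if n=="wrist" else f["color"][130:260,160:340],None,fx=2 if n=="wrist" else 4,fy=2 if n=="wrist" else 4,interpolation=cv2.INTER_CUBIC)
    cv2.imwrite(f"pics/{n}_z.png",big)
E
```

```text
wrist 5331 z 130.5294445885628
((568.9044189453125, 68.37364196777344), (73.14627075195312, 126.31253051757812), 27.798023223876953) [[507.1000061035156, 107.19999694824219], [566.0, -4.599999904632568], [630.7000122070312, 29.600000381469727], [571.7999877929688, 141.3000030517578]]
pink 1431
[[563.4, 102.3, 147.6], [575.8, 112.6, 171.2], [587.9, 122.6, 183.1]]
scene 465 z 128.67548381608253
((567.9972534179688, 67.32205963134766), (80.93800354003906, 122.83444213867188), 23.006364822387695) [[506.70001220703125, 108.0], [554.7999877929688, -5.0], [629.2999877929688, 26.600000381469727], [581.2000122070312, 139.6999969482422]]
pink 333
[[566.7, 102.3, 68.3], [587.2, 117.9, 149.0], [591.8, 145.6, 181.9]]
side 306 z 127.7440817818038
((569.8309326171875, 66.33540344238281), (75.89285278320312, 129.65794372558594), 29.515432357788086) [[504.8999938964844, 104.0999984741211], [568.7000122070312, -8.800000190734863], [634.7999877929688, 28.600000381469727], [570.9000244140625, 141.39999389648438]]
pink 125
[[563.5, 96.7, 140.1], [575.6, 108.2, 161.9], [588.5, 121.4, 181.1]]
```

```bash
python3 - <<'E'
from h import *
from scipy.optimize import least_squares
f,P=cloud("wrist"); c=f["color"].astype(int)
m=np.zeros(c.shape[:2],np.uint8)
m[(c.min(-1)>150)&(abs(P[...,2]-130.5)<4)&(abs(P[...,0]-585)<60)&(abs(P[...,1]-45)<50)]=1
m=cv2.morphologyEx(m,cv2.MORPH_OPEN,np.ones((15,15)))
n,l,s,_=cv2.connectedComponentsWithStats(m); k=1+s[1:,4].argmax(); t=l==k
q=P[t]; print(s[k], q[:,2].mean(), q[:,2].std())
r=cv2.minAreaRect(q[:,:2].astype(np.float32)); print(r); B=cv2.boxPoints(r);print(B.round(1).tolist())
w=np.load("wrist_w.npy")
def fit(w,yaw):
    X=np.array([np.cos(yaw),np.sin(yaw)])
    a=w[:,:2]@X
    g=lambda p: np.hypot(a-p[0],w[:,2]-130-p[1])-75
    o=least_squares(g,[185,0],loss="soft_l1"); return o.x,np.abs(o.fun).mean()
for dy in range(0,21,4):
    yaw=np.radians(90+dy); print(dy,fit(w,yaw), fit(np.load("scene_w.npy"),yaw))
E
```

```text
[ 253  136   73   56 3230] 130.69824332531394 0.7220186651846346
((586.0629272460938, 40.174903869628906), (58.555171966552734, 44.78883361816406), 1.7982079982757568)
[[556.0999755859375, 61.599998474121094], [557.5, 16.899999618530273], [616.0, 18.700000762939453], [614.5999755859375, 63.5]]
0 (array([175.69795829,   0.9397676 ]), np.float64(0.7977484517707849)) (array([183.40018129,   6.56898908]), np.float64(5.6311643297604075))
4 (array([ 6.83530203, 75.42527453]), np.float64(1.5225407997311937)) (array([ 8.92147532, -6.05801442]), np.float64(11.130793901079198))
8 (array([-33.87360025,  75.64258136]), np.float64(1.4977437689233848)) (array([-32.74376102,  -5.4450982 ]), np.float64(11.137236459799261))
12 (array([53.387293  ,  0.69591123]), np.float64(0.5639954423366026)) (array([59.03746617,  5.48758743]), np.float64(5.102264299284821))
16 (array([12.44582462,  0.63032197]), np.float64(0.8507265287769388)) (array([17.52378106,  5.00222917]), np.float64(4.929583324872635))
20 (array([-28.25191841,   0.55498408]), np.float64(1.1820531768386793)) (array([-23.69111771,   4.50081571]), np.float64(4.77244238716899))
```

View pics/wrist_z.png

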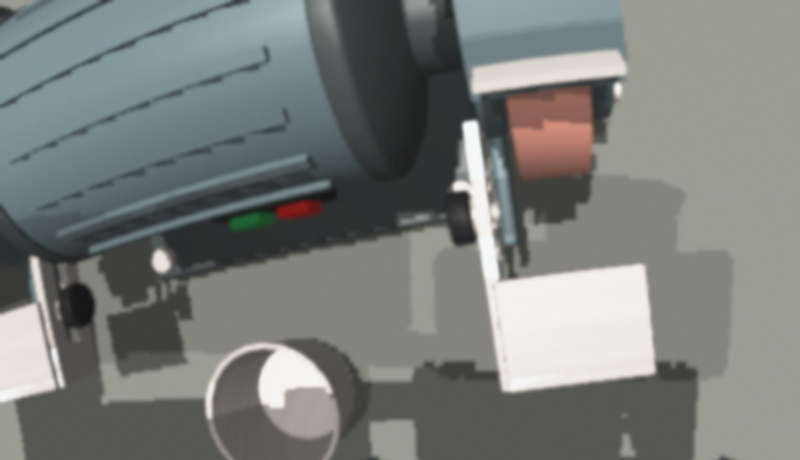

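```bash
cat > m.py <<'E'
from h import *
from scipy.optimize import least_squares
def measure(verbose=1, yaw=None):
    f,P=cloud("wrist"); c=f["color"].astype(int)
    m=np.zeros(c.shape[:2],np.uint8)
    m[(c.min(-1)>140)&(abs(P[...,2]-130.5)<4)&(abs(P[...,0]-585)<60)&(abs(P[...,1]-50)<60)]=1
    m=cv2.morphologyEx(m,cv2.MORPH_OPEN,cv2.getStructuringElement(cv2.MORPH_ELLIPSE,(15,15)))
    n,l,s,_=cv2.connectedComponentsWithStats(m); k=1+s[1:,4].argmax(); q=P[l==k]
    # also count near-edge pixels
    r=cv2.minAreaRect(q[:,:2].astype(np.float32)); 
    ys=np.radians(np.arange(85,110,.25)); 
    def ext(y):
        X=np.array([np.cos(y),np.sin(y)]);Y=np.array([-X[1],X[0]]); a=q[:,:2]@X;b=q[:,:2]@Y
        return np.percentile(a,[.5,99.5]),np.percentile(b,[.5,99.5])
    A=[np.prod([np.ptp(e) for e in ext(y)]) for y in ys]
    yy=ys[int(np.argmin(A))]
    print("rect",[np.round(v,1) for v in r],"yaw best",np.degrees(yy),"px",len(q),"z",q[:,2].mean())
    if yaw is None: yaw=yy
    else: yaw=np.radians(yaw)
    X=np.array([np.cos(yaw),np.sin(yaw)]);Y=np.array([-X[1],X[0]])
    a=q[:,:2]@X;b=q[:,:2]@Y
    print("table x",np.percentile(a,[0,.5,50,99.5,100]).round(1),"y",np.percentile(b,[0,.5,50,99.5,100]).round(1))
    bb,g,rr=c[...,0],c[...,1],c[...,2]
    mw=(rr-g>35)&(rr-bb>25)&(abs(P[...,0]-560)<80)&(P[...,1]>50)&(P[...,1]<230)&(P[...,2]>60)
    mw=cv2.erode(mw.astype(np.uint8),np.ones((5,5)))>0
    w=P[mw]; aw=w[:,:2]@X; bw=w[:,:2]@Y
    if len(w)>50:
        for z0 in (130,130.7):
            o=least_squares(lambda p:np.hypot(aw-p[0],w[:,2]-z0)-75,[np.median(aw)+60],loss="soft_l1")
            print("shaft a",o.x,"res",np.abs(o.fun).mean(),"wheel y",np.percentile(bw,[1,99]).round(1),"face a",o.x-75, "z",np.percentile(w[:,2],[1,99]))
            print("gap",o.x-75-np.percentile(a,[99.5]), "gap via front",o.x-75-45-np.percentile(a,[.5]), "via mid",o.x-75-22.5-np.percentile(a,[.5,99.5]).mean())
    return f,P,X,Y
if __name__=="__main__":
    import sys
    measure(yaw=float(sys.argv[1]) if len(sys.argv)>1 else None)
E
python3 m.py; python3 m.py 97; python3 m.py 99
```

```text
rect [array([585. ,  40.9]), array([60.4, 45. ]), np.float64(7.5)] yaw best 96.5 px 3680 z 130.70602516776066
table x [-48.3 -47.6 -25.9  -3.8  -3.1] y [-616.3 -615.5 -585.3 -556.8 -555.5]
shaft a [109.24869522] res 0.4496078629258802 wheel y [-595.9 -573.8] face a [34.24869522] z [150.78915548 182.18443556]
gap [38.0458503] gap via front [36.85155506] via mid [37.44870268]
shaft a [109.67049274] res 0.4248643528485446 wheel y [-595.9 -573.8] face a [34.67049274] z [150.78915548 182.18443556]
gap [38.46764782] gap via front [37.27335258] via mid [37.8705002]
rect [array([585.1,  40.6]), array([60.9, 45.1]), np.float64(6.6)] yaw best 97.25 px 3789 z 130.69590484107385
table x [-53.5 -53.  -30.8  -9.   -8.3] y [-616.1 -615.1 -584.7 -556.4 -555.3]
shaft a [104.11363715] res 0.4536089190858504 wheel y [-595.8 -574.1] face a [29.11363715] z [150.53125817 182.52242029]
gap [38.07031539] gap via front [37.10379365] via mid [37.58705452]
shaft a [104.53487613] res 0.4282567074024101 wheel y [-595.8 -574.1] face a [29.53487613] z [150.53125817 182.52242029]
gap [38.49155438] gap via front [37.52503264] via mid [38.00829351]
rect [array([584.9,  40.6]), array([61., 45.]), np.float64(6.8)] yaw best 98.5 px 3754 z 130.69923951768655
table x [-74.  -73.3 -52.  -29.2 -28.1] y [-614.8 -613.9 -582.5 -554.5 -553.5]
shaft a [83.69706309] res 0.43760138953264327 wheel y [-597.2 -575.4] face a [8.69706309] z [150.59209636 182.35108087]
gap [37.92422829] gap via front [37.00472575] via mid [37.46447702]
shaft a [84.11444447] res 0.4142021861997009 wheel y [-597.2 -575.4] face a [9.11444447] z [150.59209636 182.35108087]
gap [38.34160967] gap via front [37.42210713] via mid [37.8818584]
```

Yaw is about 97° and the gap about 37.7 mm, so the rest must slide in about 34.7 mm. The table measures 60 × 45 mm with its top at 130.7 mm, as it should. I'll close the fingers and stand off in front of the lip, tilted 20° back so the wrist camera sees the gap.

```bash
python3 -m jog '[[0,-0.043,0.0127,0.02,0,0,0],[0,-0.043,0.0127,0.05,0,0,-0.122],[0,0,0,0.049,0,0,0],[0,0,0,0,0,0.175,0],[0,0,0,0,0,0.174,0],[0,0,0,0,0,0,0],[0,0,0,0,0,0,0],[0,0,0,0,0,0,0]]' 20
python3 - <<'E'
from h import *
for n in("wrist","side"):
    cv2.imwrite(f"pics/{n}1.png",vision.grab_frame(n)["color"])
E
python3 m.py 97
```

```text
time_s: 2.85
ee_pos: [599.5, -82.5, 289.6]
ee_rot: [180.0, -19.9, 97.1]
force: [0.6, 0.5, -0.1]
gripper_width: 14.0
rect [array([585.2,  40.5]), array([60.9, 45.1]), np.float64(8.0)] yaw best 99.0 px 8139 z 130.8233278598055
table x [-53.8 -53.4 -31.9  -9.5  -8.7] y [-616.3 -615.2 -585.5 -556.9 -555.3]
shaft a [104.15187357] res 0.5421696493171793 wheel y [-596.6 -574.3] face a [29.15187357] z [151.81706763 167.1195263 ]
gap [38.63519452] gap via front [37.51892326] via mid [38.07705889]
shaft a [104.45229007] res 0.5322403996556039 wheel y [-596.6 -574.3] face a [29.45229007] z [151.81706763 167.1195263 ]
gap [38.93561103] gap via front [37.81933977] via mid [38.3774754]
```

View pics/wrist1.png

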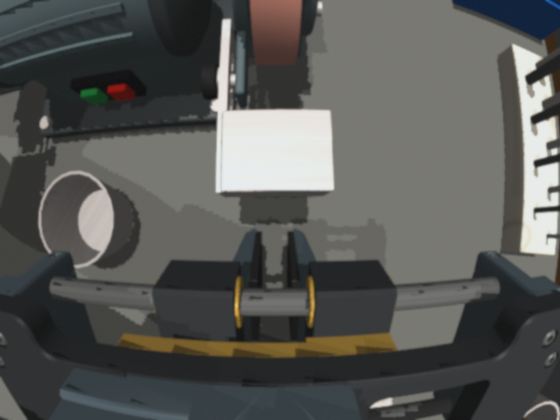

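```bash
python3 -m jog '[[0,0,0,0,0,0,0],[0,0,0,0,0,0,0]]'; python3 -c "
from workcell import status
s=status.state();print(s['ee_pos'],s['force'],s['gripper_width'])"
```

```text
time_s: 3.25
ee_pos: [599.5, -82.9, 289.3]
ee_rot: [180.0, -20.0, 97.0]
force: [-0.3, -0.6, 0.2]
gripper_width: 0.6
[599.5212412  -82.92805478 289.27838945] [-0.2951492  -0.63621922  0.16498977] 0.5979724661056034
```

The fingers (250-300, 240) are closed and centred on the lip (edge at row 190), and the gap up to the wheel's rim (row 65) is in full view. I reckon about 21 mm to contact, so I'll approach slowly.

```bash
python3 -m jog '[[0,0.00376,0,0.00137,0,0,0],[0,0.00376,0,0.00137,0,0,0],[0,0.00376,0,0.00137,0,0,0],[0,0.00376,0,0.00137,0,0,0],[0,0,0,0,0,0,0],[0,0,0,0,0,0,0]]'
python3 -m jog '[[0,0.0019,0,0.0007,0,0,0],[0,0.0019,0,0.0007,0,0,0],[0,0.0019,0,0.0007,0,0,0],[0,0.0019,0,0.0007,0,0,0],[0,0,0,0,0,0,0],[0,0,0,0,0,0,0]]'
python3 m.py 97
```

```text
time_s: 4.0
ee_pos: [597.6, -67.1, 289.3]
ee_rot: [180.0, -20.0, 97.0]
force: [0.3, 0.1, -0.3]
gripper_width: 0.9
time_s: 4.75
ee_pos: [596.7, -60.7, 289.5]
ee_rot: [179.9, -19.7, 97.0]
force: [-0.5, -8.4, 2.2]
gripper_width: 0.5
rect [array([584.8,  41.2]), array([60.9, 45. ]), np.float64(8.0)] yaw best 95.5 px 7849 z 130.7987844935712
table x [-52.8 -52.3 -29.9  -8.6  -7.4] y [-615.9 -615.2 -587.7 -556.7 -555. ]
shaft a [104.02159619] res 0.5620054446949282 wheel y [-596.5 -573.9] face a [29.02159619] z [153.67101229 180.73905652]
gap [37.64977444] gap via front [36.30739737] via mid [36.9785859]
shaft a [104.42719041] res 0.5491536169424553 wheel y [-596.5 -573.9] face a [29.42719041] z [153.67101229 180.73905652]
gap [38.05536866] gap via front [36.71299159] via mid [37.38418013]
```

Contact made: 8.4 N on the lip, which has just begun to move. Next push is 24 mm.

```bash
python3 -m jog '[[0,0.0019,0,0.0007,0,0,0],[0,0.0019,0,0.0007,0,0,0],[0,0.0019,0,0.0007,0,0,0],[0,0.0019,0,0.0007,0,0,0],[0,0.0019,0,0.0007,0,0,0],[0,0.0019,0,0.0007,0,0,0],[0,0.0019,0,0.0007,0,0,0],[0,0.0019,0,0.0007,0,0,0],[0,0.0019,0,0.0007,0,0,0],[0,0.0019,0,0.0007,0,0,0],[0,0.0019,0,0.0007,0,0,0],[0,0,0,0,0,0,0]]'
python3 -m jog '[[0,0,0,0,0,0,0]]'
python3 m.py 97
python3 - <<'E'
from h import *
for n in("wrist","side"):
    cv2.imwrite(f"pics/{n}2.png",vision.grab_frame(n)["color"])
E
```

```text
time_s: 6.3
ee_pos: [593.9, -38.7, 289.5]
ee_rot: [179.9, -19.7, 97.1]
force: [-1.7, -8.7, 2.6]
gripper_width: 0.3
time_s: 6.42
ee_pos: [593.9, -38.7, 289.5]
ee_rot: [179.9, -19.7, 97.1]
force: [0.6, -9.2, 3.0]
gripper_width: 0.4
rect [array([581.9,  63. ]), array([60.9, 44.6]), np.float64(7.2)] yaw best 96.75 px 8763 z 130.78091005918432
table x [-30.8 -30.2  -9.3  13.   13.9] y [-615.7 -614.9 -585.9 -556.1 -554.8]
shaft a [104.01791999] res 0.5074997846283652 wheel y [-596.4 -573.9] face a [29.01791999] z [153.64001219 182.13545741]
gap [15.97663832] gap via front [14.22173913] via mid [15.09918872]
shaft a [104.43712837] res 0.49231411817507986 wheel y [-596.4 -573.9] face a [29.43712837] z [153.64001219 182.13545741]
gap [16.3958467] gap via front [14.64094751] via mid [15.51839711]
```

View pics/wrist2.png

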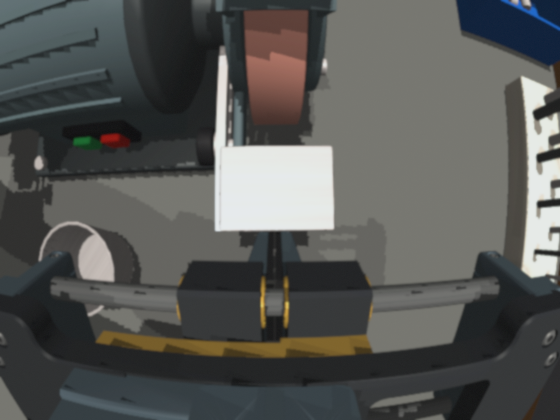

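Gap now about 15 mm by the cylinder fit (rim at row 124, rest edge at row 146). I'll cross-check it without depth, using edge rays from the same picture.

```bash
cat > ray.py <<'E'
from h import *
from scipy.optimize import brentq
def raygap(yaw=97.0,ztop=130.0,zs=130.0):
    f=vision.grab_frame("wrist"); c=f["color"].astype(int)
    fl=210/np.tan(np.radians(f["fov_y"]/2)); Rm=f["pose"][:3,:3]; o=f["pose"][:3,3]
    y=np.radians(yaw); X=np.array([np.cos(y),np.sin(y)]);
    def ray(u,v):
        x=(u-f["cx"])/fl; yy=(v-f["cy"])/fl; r=np.hypot(x,yy)+1e-9
        d=Rm@np.array([x/r*np.sin(r),yy/r*np.sin(r),np.cos(r)])
        return np.array([d[:2]@X,d[2]])
    oc=np.array([o[:2]@X,o[2]])
    out=[]
    for u in range(258,300,4):
        col=c[:,u]; pink=np.where((col[:,2]-col[:,1]>30)&(col[:,2]-col[:,0]>20)&(np.arange(420)<200))[0]
        vw=pink.max()+.5
        wh=np.where((col.min(-1)>150)&(np.arange(420)>vw))[0]; vt=wh.min()-.5
        # last white row of table
        d=ray(u,vt); at=oc[0]+d[0]*(ztop-oc[1])/d[1]
        dw=ray(u,vw); n=np.array([-dw[1],dw[0]])/np.hypot(*dw)
        # axis (s,zs) with distance 75 on the +a side
        g=lambda s: abs(n@(np.array([s,zs])-oc))-75
        base=oc[0]+dw[0]*(zs-oc[1])/dw[1]
        s=brentq(g,base,base+200)
        out.append((u,vw,vt,at,s-75,s-75-at))
    out=np.array(out); print(np.median(out,0).round(2),"gaps",out[:,5].round(1), "cam a,z",oc.round(1))
    return f
if __name__=="__main__": raygap()
E
python3 ray.py
```

```text
[278.   105.5  145.5   14.01  42.18  28.18] gaps [29.6 28.9 28.9 28.2 28.2 27.5 28.2 27.5 26.1 26.8 25.5] cam a,z [-27.9 298.8]
```

```bash
sed -i 's/>30)&(col\[:,2\]-col\[:,0\]>20)/>14)\&(col[:,2]-col[:,0]>10)/' ray.py; python3 ray.py; python3 - <<'E'
from h import *
f=vision.grab_frame("wrist"); print(f["color"][100:150:3,278].tolist())
E
```

```text
[278.   123.5  145.5   14.01  30.15  16.13] gaps [16.1 16.1 16.1 16.1 16.1 16.1 16.1 16.1 16.1 16.2 18.1] cam a,z [-27.9 298.8]
[[66, 75, 109], [63, 71, 103], [60, 67, 98], [57, 64, 93], [53, 59, 85], [50, 56, 79], [47, 53, 75], [45, 51, 72], [46, 49, 61], [48, 49, 50], [46, 47, 48], [48, 49, 49], [48, 49, 49], [48, 49, 49], [48, 50, 50], [124, 128, 131], [227, 231, 230]]
```

Ray method 16.1, depth fit 15.1–16.4, start gap minus travel 15.5: these agree. I'll push 9 mm more.

```bash
python3 -m jog '[[0,0.00141,0,0.00051,0,0,0],[0,0.00141,0,0.00051,0,0,0],[0,0.00141,0,0.00051,0,0,0],[0,0.00141,0,0.00051,0,0,0],[0,0.00141,0,0.00051,0,0,0],[0,0.00141,0,0.00051,0,0,0],[0,0,0,0,0,0,0],[0,0,0,0,0,0,0]]'
python3 m.py 97; python3 ray.py
python3 - <<'E'
from h import *
s=status.state(); print(s['ee_pos']@[-.1219,.9925,0],s['ee_pos'])
for n in("wrist","side"):
    cv2.imwrite(f"pics/{n}3.png",vision.grab_frame(n)["color"])
E
```

```text
time_s: 7.72
ee_pos: [592.8, -29.8, 289.5]
ee_rot: [180.0, -19.7, 97.1]
force: [-1.7, -9.0, 2.6]
gripper_width: 0.6
rect [array([580.6,  72.1]), array([60.8, 44.9]), np.float64(7.9)] yaw best 97.0 px 8923 z 130.8016958883774
table x [-21.8 -21.2  -0.5  22.5  23.6] y [-615.6 -614.8 -584.3 -556.2 -554.9]
shaft a [103.98323476] res 0.4849436331127758 wheel y [-596.4 -573.7] face a [28.98323476] z [152.82569293 182.1274933 ]
gap [6.50760468] gap via front [5.21784547] via mid [5.86272508]
shaft a [104.40875652] res 0.4664836399412203 wheel y [-596.4 -573.7] face a [29.40875652] z [152.82569293 182.1274933 ]
gap [6.93312644] gap via front [5.64336723] via mid [6.28824684]
[278.   138.5  145.5   23.01  29.6    6.59] gaps [6.6 6.6 6.6 6.6 7.2 6.6 6.6 6.6 6.6 6.6 7.9] cam a,z [-18.9 298.8]
-101.85258789741934 [592.78660506 -29.81551712 289.49369241]
```

View pics/wrist3.png

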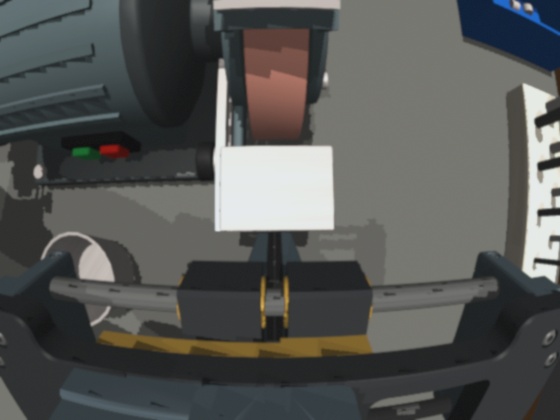

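View pics/side3.png

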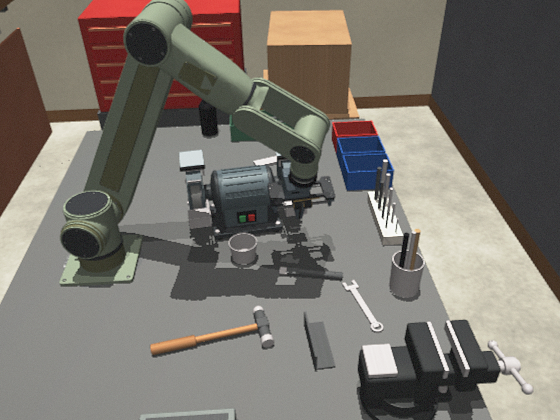

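Gap about 6.2 mm (estimates 5.9–6.6). Final push: 3 mm.

```bash
python3 -m jog '[[0,0.00094,0,0.00034,0,0,0],[0,0.00094,0,0.00034,0,0,0],[0,0.00094,0,0.00034,0,0,0],[0,0,0,0,0,0,0],[0,0,0,0,0,0,0]]'
python3 m.py 97; python3 ray.py
python3 - <<'E'
from h import *
s=status.state(); print(s['ee_pos']@[-.1219,.9925,0],s['ee_pos'])
for n in("wrist",):
    cv2.imwrite(f"pics/{n}4.png",cv2.resize(vision.grab_frame(n)["color"][80:240,190:350],None,fx=3.7,fy=3.7))
E
```

```text
time_s: 8.55
ee_pos: [592.4, -26.9, 289.5]
ee_rot: [180.0, -19.7, 97.1]
force: [-0.4, -9.7, 2.0]
gripper_width: 0.5
rect [array([580.3,  75. ]), array([60.8, 45.1]), np.float64(7.8)] yaw best 97.25 px 8820 z 130.7979511327542
table x [-18.8 -18.3   2.   25.5  26.5] y [-615.5 -614.7 -584.8 -556.  -554.8]
shaft a [104.04334865] res 0.46605085620732445 wheel y [-596.4 -573.8] face a [29.04334865] z [152.98994225 182.24598773]
gap [3.5894935] gap via front [2.30867997] via mid [2.94908673]
shaft a [104.46479128] res 0.45099135153624875 wheel y [-596.4 -573.8] face a [29.46479128] z [152.98994225 182.24598773]
gap [4.01093613] gap via front [2.7301226] via mid [3.37052936]
[278.   143.5  145.5   25.98  29.5    3.5 ] gaps [3.5 3.5 4.1 3.5 3.5 3.5 3.5 4.1 4.1 4.1 4.7] cam a,z [-15.9 298.7]
-98.88000007493048 [592.38392904 -26.86992355 289.50912077]
```

View pics/wrist4.png

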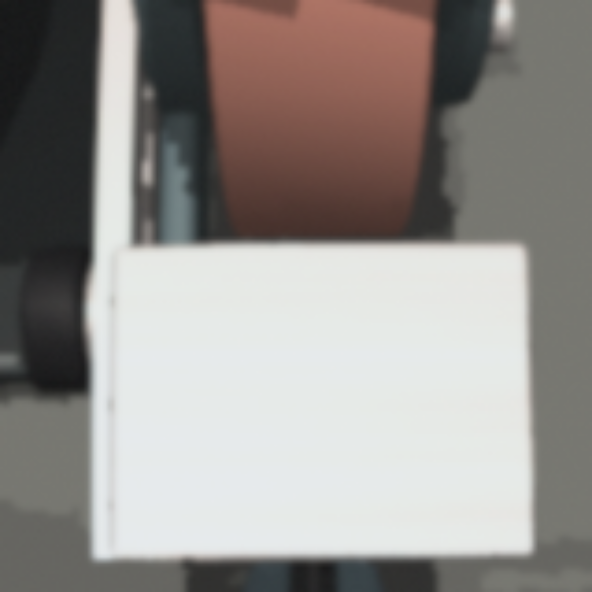

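Estimates now cluster around 3.0–3.5 mm, with a thin dark gap visible at crop row ~240. Backing straight off, then a last check.

```bash
python3 -m jog '[[0,-0.0019,0,-0.0007,0,0,0],[0,-0.0047,0,-0.0017,0,0,0],[0,-0.0094,0,-0.0034,0,0,0],[0,-0.0094,0,-0.0034,0,0,0],[0,-0.0094,0,-0.0034,0,0,0],[0,0,0,0,0,0,0],[0,0,0,0,0,0,0],[0,0,0,0,0,0,0]]'
python3 m.py 97; python3 ray.py
python3 - <<'E'
from h import *
for n in("wrist","side"):
    cv2.imwrite(f"pics/{n}5.png",vision.grab_frame(n)["color"])
E
```

```text
time_s: 9.7
ee_pos: [596.9, -61.6, 289.1]
ee_rot: [-180.0, -20.0, 97.0]
force: [0.5, -0.0, 0.3]
gripper_width: 0.6
rect [array([579.9,  74.8]), array([61.5, 45.6]), np.float64(8.1)] yaw best 98.5 px 8199 z 130.8115711023368
table x [-18.9 -18.6   2.3  25.3  26.8] y [-615.6 -614.8 -584.5 -554.9 -553.8]
shaft a [104.0203191] res 0.5664717542486392 wheel y [-596.5 -573.9] face a [29.0203191] z [151.68634831 180.54926176]
gap [3.74337339] gap via front [2.57190327] via mid [3.15763833]
shaft a [104.4187201] res 0.5513274834615284 wheel y [-596.5 -573.9] face a [29.4187201] z [151.68634831 180.54926176]
gap [4.14177439] gap via front [2.97030426] via mid [3.55603933]
[278.    86.5   87.5   25.93  34.07   8.15] gaps [ 8.2  8.1  8.1  8.1  8.1  8.1  8.1  8.1  8.2  8.2 11.2] cam a,z [-50.9 298.8]
```

View pics/wrist5.png

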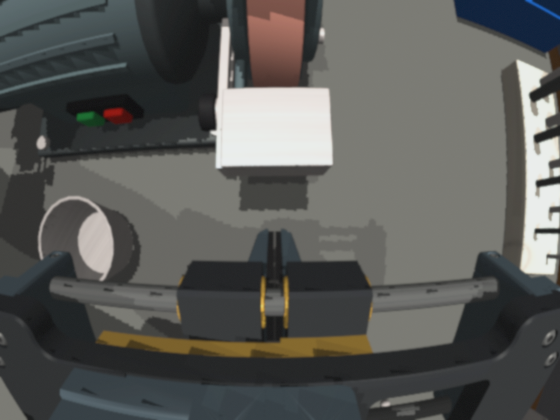

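View pics/side5.png

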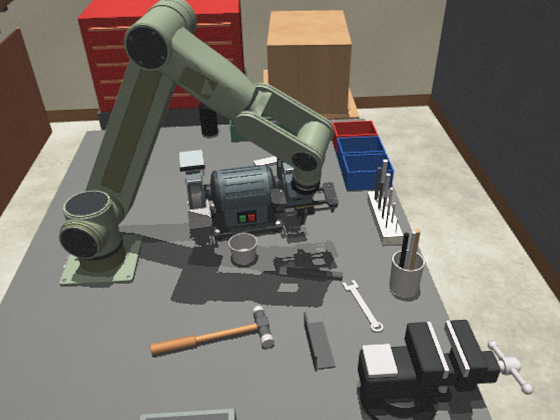

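The fingers are clear (0 N) and the rest stayed put: table position is unchanged and the depth-fit gap is 3.2–3.6 mm. The ray method's 8 mm is not valid from here, because the table edge (row 88) hides the lower rim. The bystanders stand as before in the side picture.

```bash
python3 -c "
from workcell import ticket; print(ticket.job_done())"
```

```text
the job is handed in; nothing more can be done
None
```

I slid the tool rest in about 34.5 mm by pushing its front lip with the closed fingers, which leaves a gap of about 3.3 mm to the pink wheel. The push took about 9–10 N. I then backed the arm 35 mm clear and handed the job in at about 10 s.

**Gap:** The last checks were the depth fit after backing off (mid estimate 3.2–3.6 mm) and edge rays at the end of the push (3.5 mm). The travel count agreed, at about 3 mm. Single-edge readings of the depth fit ranged from 2.3 to 4.1 mm. A dark gap was still visible at the end of the push, and the force never rose as it would on touching the wheel.

**Check that disagreed:** The edge-ray check gave 8 mm after backing off. I discounted it because from there the rest's edge hides the lower rim.

**Other things on the bench:** The wrist force read about zero after backing off. The side picture showed the pot, chisel, hammer, wrench and angle iron where they were. I checked those by eye only, and did not check the tin and the blank behind the grinder separately.

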